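# Register the find block with the L-frame

### The arm

A 6-joint arm with a two-finger parallel gripper is mounted at the origin on the work surface. World frame = base frame: x ahead of the robot, y to its left, z up, the work surface at z = 0. Lengths are in m, angles in rad, forces in N, time in s.
With the tool pointing down it reaches from about 0.3 to 1 m from the base axis. Payload 5.1 kg.
Tool frame: the origin (TCP) lies midway between the tips of the shut fingers; the grasp point (between the pads) lies 19 mm behind it; z points along the fingers, y is the line along which they close (so a half turn about z gives the same grasp; the last joint's range is limited). The gripper opens to 95 mm and grips with 3 to 60 N. Pads are 20 mm wide; open, the fingers measure 119 mm over their backs; the gripper's body (75 mm by 180 mm) begins 59 mm behind the grasp point.
Start: joints at [1.21, 0.124, 1.65, -0, 1.367, -0.083], TCP at [0.178, 0.625, 0.215] pointing down, gripper open.
Joint ranges: [-2.61, 2.61], [-1.02, 2.33], [0.03, 2.71], [-1.35, 4.49], [0.32, 2.68], [-2.91, 2.91]. Speed limits (rad/s): [2.57, 2.57, 3.14, 3.14, 3.14, 3.14].

### API

Orientations are given as a unit quaternion [x, y, z, w].
In Python, from station import r, imaging gives the robot as it stands.
- The arm moves only by the shell command python3 -m inch 'ROWS' [FORCE]. ROWS is text: rows parted by semicolons, each of 5 numbers parted by spaces: the shift along the tool's x, y, z each as a share of 0.1 m, from -1 to 1, then the turn about the tool's z as a share of 30 degrees, from -1 to 1, then the opening, from -1 (shut) to 1 (fully open). A call has exactly 5 rows; each row is the pose to reach, as a shift and turn from the pose commanded when the call began, along the tool's axes at that moment; what a row does not reach only later rows make up. A row lasts 1/8 s, in which the tool goes at most 62.5 mm and 10.7 degrees, less where a joint would pass 70% of its speed; a pose out of reach is approached as far as the arm can. A call with a number of a shift or a turn outside -1 to 1 is refused whole. A call with a gripper value outside its range is refused whole. The fingers move at their own pace and stop on an object; FORCE is the grip in N (left out, the last holds). Time passes only in rows, so rows that repeat a pose let the fingers close, or fill a call up. It gives the time, the measured TCP pose, the force, the opening and the grip force at its end, in the units of the state.
- r.read_state(): the state, without advancing time (a new reading comes with each control period).
- imaging.get_image(name): name is "scene" or "top" or "wrist"; returns a dict with "pixels" (420x560x3 uint8, blue, green, red), "fov_y" (degrees; the focal length in pixels is half the picture's height over the tangent of half this angle, whatever the lens; pixels are square), "cx", "cy" (the principal point, pixels), "dist" ([k1, k2, p1, p2, k3] as OpenCV has them; the pictures are not rectified), "cam_to_world" (4x4, takes a point from camera to world coordinates); the wrist camera has in their place "T_tool_cam" (4x4, takes a point from camera to tool coordinates, whose origin is the TCP and whose axes are the flange's). Camera axes: x right, y up, looking along -z (the intrinsics and any distortion apply to the point x, -y, -z); pixel columns grow to the right and rows downward; lengths in m; the calibration is good to about 2 mm. A picture is of the moment at which its call begins: read the wrist's pose just before it. There is no depth.
- r.sign_off(): hands the job in; it is judged then, once.
The state is a dict: "time_s": time; "joint_pos": joint angles; "dq": joint speeds; "joint_efforts": joint torques, N m; "ee_pos": TCP position; "orientation": TCP orientation; "contact_force": force on the tool from outside, world axes, zero at the start; "wrist_torque": the same for the moment, N m; "gripper_width": finger opening in m; "gripper_force": force on a finger pad.
Only numpy, scipy, OpenCV 4.12 (cv2) and the standard library are available. Lean on these libraries where they do the work, as an engineer would, in place of code of your own. Each camera call takes 0.05 s, during which the arm holds its last target. There are 200 camera calls.

### The job

Register the excavated find for measuring by resting the fingertips lightly, for about half a second each, on the four soft round survey targets in this order: the one at the corner of the L-shaped reference frame, the one at the end of its long arm, the one at the end of its short arm, and last the one on top of the upturned bowl in the soil tray. Only touch them: never lift, shift or jar the frame or the bowl, keep off the tray, its soil and its stones, leave everything else where it is, and finish clear of it all.

Things in the scene. Friction and masses are not known exactly. Their poses are not given: they have to be found in the camera images.
- l_frame: Loose flat aluminium L on the bench, 8 mm thick, arms 30 mm wide; outside lengths 200 mm (long arm) and 130 mm (short arm). Origin on the underside, midway between the two arm-end targets. The corner target is at x -85, y -50 mm; the long arm runs from it along +x, the short arm along +y. Any yaw. Three identical targets, tops 17 mm above the bench. More than 15 N jars it.
- corner_target: Soft rubber disc (black, white dot), 28 mm across, 9 mm high, stuck on the L-frame at its corner, where the two arms meet. Origin at the centre of its underside; the top is 9 mm above that. It gives 1 mm for every 1.6 N, 5 mm at most (8 N), then is rigid, and springs back. Press it 1 to 3 mm (2 to 5 N).
- long_arm_target: The same soft target at the free end of the L-frame's long arm, 170 mm from the corner target. Origin at the centre of its underside; top 9 mm above.
- short_arm_target: The same soft target at the free end of the L-frame's short arm, 100 mm from the corner target. Origin at the centre of its underside; top 9 mm above.
- bowl_target: The same soft target stuck on the middle of the upturned bowl's base, about 110 mm above the bench. Origin at the centre of its underside; top 9 mm above.
- bowl: Loose terracotta bowl lying upside down on the soil, about 300 g, 94 mm across at the rim and 60 mm high; its flat round base, 48 mm across, faces up and carries a target. Origin at the centre of its underside (rim plane). More than 15 N jars it.
- tray: Fixed square wooden tray of soil, 260 mm a side, rim 70 mm above the bench, soil at 50 mm. A ring of slate slabs stands in the soil about 90 mm from its centre, open on the -x side; the tallest, on the +x side, reaches 120 mm above the bench. Origin at the centre of the underside.
- pot: Bystander: small lidded sample jar, 32 mm across, 45 mm high, standing on the bench inside the angle of the L-frame. Origin at the centre of its underside.
- scale_bar: Bystander: black and white photo scale, 100 x 16 x 6 mm, lying on the soil. Origin under its centre, x along its length.
- trowel: Bystander: pointing trowel lying on the bench, about 250 mm long, 70 mm wide, 26 mm high. Origin near the neck, x towards the point.
- brush: Bystander: hand brush, 200 mm long, lying on the bench. x along its length.
- tape_measure: Bystander: yellow tape measure, 70 x 36 x 66 mm high, standing on the bench beyond the work. Origin under its centre.
- mug: Bystander: white mug, 76 mm across, 90 mm high, at the right of the work. Origin under its centre.
- water_bottle: Bystander: clear bottle, 60 mm across, 130 mm high, at the left of the work. Origin under its centre.

How it is judged:
On the way, in this order (a step that is already met when the one before it is completed fails the run):
1. the fingertips rest on the corner target (contact force between the fingers and corner_target above 0.5 N), for 0.3 s.
2. then on the target at the end of the long arm (contact force between the fingers and long_arm_target above 0.5 N), for 0.3 s.
3. then on the target at the end of the short arm (contact force between the fingers and short_arm_target above 0.5 N), for 0.3 s.
4. then on the target on top of the upturned bowl (contact force between the fingers and bowl_target above 0.5 N), for 0.3 s.
At the end, for the whole second after the job is handed in: All four targets touched in order, each for 0.3 s or more; the L-frame and the bowl lie at rest within 5 mm of where they started, the bowl still level, and the bystanders within 10 mm of where they were (distance of each of l_frame, bowl from where it was at the start of the episode below 0.005 m and linear speed of each of l_frame, bowl below 0.01 m/s and angle between bowl's own z axis and vertical below 0.1 rad and distance of each of pot, scale_bar, trowel, brush, tape_measure, mug, water_bottle from where it was at the start of the episode below 0.01 m).
It fails at once if the L-frame or the bowl was pressed harder than 15 N (contact force between the fingers and l_frame above 15 N or contact force between the fingers and bowl above 15 N).
It fails at once if the L-frame was shifted, lifted or carried (more than 5 mm) (distance of l_frame from where it was at the start of the episode above 0.005 m).
It fails at once if the bowl was shifted, lifted, carried (more than 5 mm) or tipped (distance of bowl from where it was at the start of the episode above 0.005 m or angle between bowl's own z axis and vertical above 0.1 rad).
It fails at once if the tray, its soil or its stones were touched (over 1 N) (contact force between any of the fingers, the arm and tray above 1 N).
It fails at once if a bystander was moved more than 10 mm (distance of any of pot, scale_bar, trowel, brush, tape_measure, mug, water_bottle from where it was at the start of the episode above 0.01 m).
It also fails if it takes over 64 s, if anything falls off the work surface, if the arm or the gripper's body presses on something with over 40 N, if the wrist force passes 120 N, or if a joint passes its speed limit or range.

## Working session

There is one attempt and no reset: what is moved stays moved. The work goes in short steps, Python scripts to look and compute and a shell command to move; the robot and the scene stay as the last step left them, time stands still between calls to the robot, and variables do not carry over. Pictures are saved under pics/ and viewed, at most 10 in all, crops included, and the job is handed in when it is done.

```bash
mkdir -p pics; ls; python3 - <<'E'
from station import r, imaging
import cv2,json,pickle
s=r.read_state(); print(s)
for n in ("scene","top"):
    im=imaging.get_image(n); cv2.imwrite(f"pics/{n}0.png",im["pixels"]); pickle.dump(im,open(f"{n}0.pkl","wb"))
    print(n,{k:v for k,v in im.items() if k!="pixels"})
E
```

```text
pics
{'time_s': 0.0, 'joint_pos': array([ 1.21038456e+00,  1.24484044e-01,  1.65165882e+00, -2.34984455e-05,
        1.36746321e+00, -8.26013489e-02]), 'dq': array([-0.00146938,  0.00270509, -0.00144927,  0.0020365 , -0.00210147,
       -0.00018725]), 'joint_efforts': array([-5.89559659e-04, -4.17602634e+01, -3.59926844e+01,  7.73744448e-02,
        4.91821859e-02, -1.78491359e-04]), 'ee_pos': array([0.17807589, 0.62447784, 0.21340964]), 'orientation': array([ 1.38456519e-01,  9.90368002e-01, -9.84641582e-04, -2.09950193e-04]), 'contact_force': array([ 0.09229868, -0.50213732,  0.28938483]), 'wrist_torque': array([ 0.00330742, -0.0137452 , -0.03462563]), 'gripper_force': 0.0, 'gripper_width': 0.09525959423468557}
scene {'fov_y': 57.5336371560544, 'cx': 281.7617051167403, 'cy': 206.7526696533424, 'dist': array([-0.03367465,  0.        ,  0.        ,  0.        ,  0.        ]), 'cam_to_world': array([[-0.68351743, -0.60098322,  0.41427417,  1.00278573],
       [ 0.72979485, -0.57374807,  0.37176959,  0.38142698],
       [ 0.01426172,  0.55644616,  0.83076126,  0.97463646],
       [ 0.        ,  0.        ,  0.        ,  1.        ]])}
top {'fov_y': 44.700733326032584, 'cx': 274.2207456784783, 'cy': 210.35291604999918, 'dist': array([-0.17642308,  0.        ,  0.        ,  0.        ,  0.        ]), 'cam_to_world': array([[-1.98613236e-02,  9.93953288e-01, -1.07992542e-01,
         4.37775946e-01],
       [-9.99802365e-01, -1.98391763e-02,  1.27956845e-03,
         2.09253951e-02],
       [-8.70651804e-04,  1.07996613e-01,  9.94150881e-01,
         1.59215834e+00],
       [ 0.00000000e+00,  0.00000000e+00,  0.00000000e+00,
         1.00000000e+00]])}
```

View pics/scene0.png

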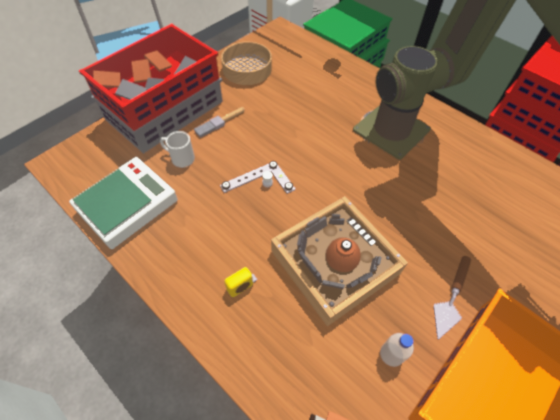

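View pics/top0.png

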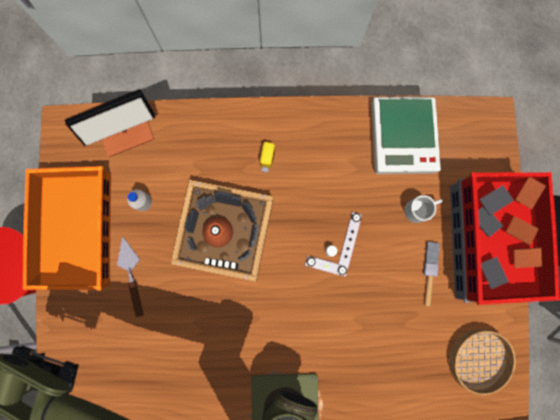

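The scene view shows the L's corner at about (273,166), the long end at (226,186), the short end at (289,186) and the bowl target at (347,244). In the top view they are at (343,270), (356,217), (311,262) and (215,230). I'll refine these by enlarging each one.

```bash
python3 - <<'E'
import cv2,pickle,numpy as np
P={"scene":[(273,166),(226,186),(289,186),(347,244)],"top":[(343,270),(356,217),(311,262),(215,230)]}
rows=[]
for n in P:
    im=pickle.load(open(n+"0.pkl","rb"))["pixels"]
    t=[]
    for x,y in P[n]:
        c=cv2.resize(im[y-12:y+13,x-12:x+13],(200,200),interpolation=cv2.INTER_CUBIC)
        for k in range(0,25,5):
            cv2.putText(c,str(x-12+k),(k*8,8),0,.3,(0,0,255)); cv2.putText(c,str(y-12+k),(0,k*8+8),0,.3,(0,0,255)); cv2.circle(c,(k*8+4,12),1,(0,255,0),-1);cv2.circle(c,(22,k*8+4),1,(0,255,0),-1)
        t.append(c)
    rows.append(np.hstack(t))
cv2.imwrite("pics/crops.png",np.vstack(rows))
E
```

```text
(no output)
```

View pics/crops.png

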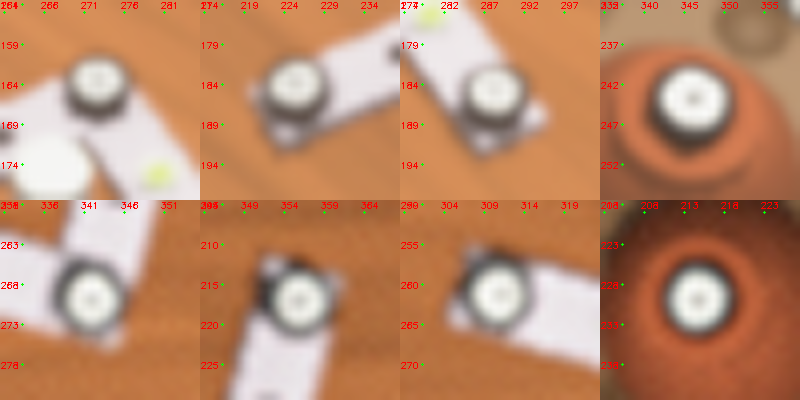

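The crops show the dot centres clearly: dark ring, white centre on each. Triangulating them.

```bash
cat > h.py <<'E'
import numpy as np,cv2,pickle
from scipy.spatial.transform import Rotation as R
def ray(im,px,T):
    h=im["pixels"].shape[0]; f=h/2/np.tan(np.radians(im["fov_y"])/2)
    K=np.array([[f,0,im["cx"]],[0,f,im["cy"]],[0,0,1]])
    p=cv2.undistortPoints(np.array([[px]],float),K,im["dist"])[0,0]
    d=T[:3,:3]@np.array([p[0],-p[1],-1]); return T[:3,3],d/np.linalg.norm(d)
def proj(im,P,T):
    h=im["pixels"].shape[0]; f=h/2/np.tan(np.radians(im["fov_y"])/2)
    K=np.array([[f,0,im["cx"]],[0,f,im["cy"]],[0,0,1]])
    c=T[:3,:3].T@(np.asarray(P)-T[:3,3]); return cv2.projectPoints((c*[1,-1,-1])[None],np.zeros(3),np.zeros(3),K,im["dist"])[0].ravel()
def tri(rays):
    A=sum(np.eye(3)-np.outer(d,d) for o,d in rays); b=sum((np.eye(3)-np.outer(d,d))@o for o,d in rays)
    x=np.linalg.solve(A,b); return x,[np.linalg.norm(np.cross(x-o,d)) for o,d in rays]
def onz(ry,z):
    o,d=ry; return o+d*(z-o[2])/d[2]
def tool(s):
    T=np.eye(4);T[:3,:3]=R.from_quat(s["orientation"]).as_matrix();T[:3,3]=s["ee_pos"];return T
E
python3 - <<'E'
from h import *
np.set_printoptions(precision=4,suppress=True)
S=[(272.8,163.5),(225.5,184),(288.4,184.75),(346.25,243.75)]
Tp=[(342,269.9),(355.9,217.1),(310.9,261.25),(214.6,229.9)]
a=pickle.load(open("scene0.pkl","rb"));b=pickle.load(open("top0.pkl","rb"));X=[]
for p,q,z in zip(S,Tp,(.017,.017,.017,.119)):
    r1,r2=ray(a,p,a["cam_to_world"]),ray(b,q,b["cam_to_world"])
    x,e=tri([r1,r2]);X.append(x);print(x,e,onz(r1,z)[:2],onz(r2,z)[:2])
print(np.linalg.norm(X[1]-X[0]),np.linalg.norm(X[2]-X[0]))
from station import r,imaging
s=r.read_state();w=imaging.get_image("wrist");print({k:v for k,v in w.items() if k!="pixels"});print(tool(s))
E
```

```text
[ 0.42   -0.1862  0.0142] [np.float64(0.0003494145797041434), np.float64(0.00034941457970406615)] [ 0.4215 -0.1843] [ 0.4203 -0.1862]
[ 0.583  -0.2353  0.0139] [np.float64(8.126591589098499e-06), np.float64(8.126591588980662e-06)] [ 0.5844 -0.2333] [ 0.5827 -0.2348]
[ 0.4489 -0.0906  0.0142] [np.float64(0.00047567470625173384), np.float64(0.0004756747062516473)] [ 0.4503 -0.0888] [ 0.4491 -0.0908]
[0.5443 0.1934 0.1164] [np.float64(0.00029663073243537904), np.float64(0.000296630732435377)] [0.5455 0.1942] [0.5443 0.1929]
0.17018264427504645 0.09987257152109943
{'fov_y': 58.634296009726285, 'cx': 280.71152017173074, 'cy': 216.72593728535333, 'dist': array([0.0052, 0.    , 0.    , 0.    , 0.    ]), 'T_tool_cam': array([[ 0.0003,  0.9563,  0.2925,  0.084 ],
       [ 1.    , -0.0004,  0.0001,  0.0004],
       [ 0.0002,  0.2925, -0.9563, -0.1705],
       [ 0.    ,  0.    ,  0.    ,  1.    ]])}
[[-0.9617  0.2742 -0.0006  0.1781]
 [ 0.2742  0.9617 -0.0018  0.6245]
 [ 0.0001 -0.0019 -1.      0.2135]
 [ 0.      0.      0.      1.    ]]
```

The triangulated distances (170.2 and 99.9 mm) match the frame. Heights read 3 mm low, which is within calibration error. Next I fly to hover near the corner with the fingers shut, at a height that clears everything.

```bash
python3 -m inch '-.18 -.2 0 0 -1;-.36 -.4 0 0 -1;-.54 -.6 0 0 -1;-.72 -.8 0 0 -1;-.91 -1 0 0 -1'; for i in 1; do :; done
python3 -m inch '-.18 -.2 0 0 -1;-.36 -.4 0 0 -1;-.54 -.6 0 0 -1;-.72 -.8 0 0 -1;-.91 -1 0 0 -1'
python3 -m inch '-.18 -.2 0 0 -1;-.36 -.4 0 0 -1;-.54 -.6 0 0 -1;-.72 -.8 0 0 -1;-.91 -1 0 0 -1'
python3 -m inch '-.18 -.2 0 0 -1;-.36 -.4 0 0 -1;-.54 -.6 0 0 -1;-.72 -.8 0 0 -1;-.91 -1 0 0 -1'
```

```text
time_s: 0.78
ee_pos: [0.2385, 0.503, 0.2142]
orientation: [0.138, 0.99, -0.0, -0.0]
contact_force: [-1.4, -0.5, -0.6]
gripper_width: 0.0504
gripper_force: 0.0
time_s: 1.4
ee_pos: [0.2986, 0.3819, 0.2143]
orientation: [0.138, 0.99, -0.0, -0.0]
contact_force: [-0.6, -0.6, 0.1]
gripper_width: 0.0022
gripper_force: 0.0
time_s: 2.02
ee_pos: [0.3586, 0.2608, 0.2144]
orientation: [0.138, 0.99, -0.0, -0.0]
contact_force: [0.5, -0.4, 0.3]
gripper_width: 0.0004
gripper_force: 0.0
time_s: 2.65
ee_pos: [0.4187, 0.1397, 0.2144]
orientation: [0.138, 0.99, -0.0, -0.0]
contact_force: [0.3, -0.6, 0.3]
gripper_width: 0.0006
gripper_force: 0.0
```

```bash
cat > wl.py <<'E'
import sys
from h import *
from station import r,imaging
np.set_printoptions(precision=4,suppress=True)
def shot(name,pts):
    s=r.read_state();w=imaging.get_image("wrist");T=tool(s)@w["T_tool_cam"]
    pickle.dump((s,w,T),open(name+".pkl","wb"));cv2.imwrite(f"pics/{name}.png",w["pixels"])
    for P in pts: print(name,s["ee_pos"],"pred",proj(w,P,T))
E
python3 -c "
from wl import *
shot('w1',[[.5443,.1934,.119]])"
python3 -m inch '-.18 -.2 0 0 -1;-.36 -.4 0 0 -1;-.54 -.6 0 0 -1;-.72 -.8 0 0 -1;-.91 -1 0 0 -1'
python3 -m inch '0 -.2 0 0 -1;0 -.4 0 0 -1;0 -.6 0 0 -1;0 -.8 0 0 -1;0 -1 0 0 -1'
python3 -m inch '0 -.22 0 0 -1;0 -.44 0 0 -1;0 -.66 0 0 -1;0 -.85 0 0 -1;0 -1 0 0 -1'
python3 -c "
from wl import *
shot('w2',[[.42,-.1862,.017],[.583,-.2353,.017],[.4489,-.0906,.017]])"
```

```text
w1 [0.4187 0.1397 0.2144] pred [384.1978 342.3804]
time_s: 3.32
ee_pos: [0.4788, 0.019, 0.2144]
orientation: [0.138, 0.99, 0.0, -0.0]
contact_force: [0.6, 0.3, 0.7]
gripper_width: 0.0006
gripper_force: 0.0
time_s: 3.95
ee_pos: [0.4509, -0.0769, 0.2144]
orientation: [0.138, 0.99, 0.0, -0.0]
contact_force: [1.2, -0.7, 0.7]
gripper_width: 0.0007
gripper_force: 0.0
time_s: 4.58
ee_pos: [0.4236, -0.1732, 0.2144]
orientation: [0.139, 0.99, 0.0, -0.0]
contact_force: [0.4, 0.5, -0.2]
gripper_width: 0.0005
gripper_force: 0.0
w2 [ 0.4236 -0.1732  0.2144] pred [266.9297 189.8036]
w2 [ 0.4236 -0.1732  0.2144] pred [266.3044 335.845 ]
w2 [ 0.4236 -0.1732  0.2144] pred [366.0394 191.3331]
```

```bash
python3 -c "
import cv2,numpy as np
cv2.imwrite('pics/w12.png',np.hstack([cv2.resize(cv2.imread('pics/w2.png')[80:420,160:460],(400,453)),cv2.resize(cv2.imread('pics/w1.png')[80:420,160:460],(400,453))]))"
```

```text
(no output)
```

View pics/w12.png

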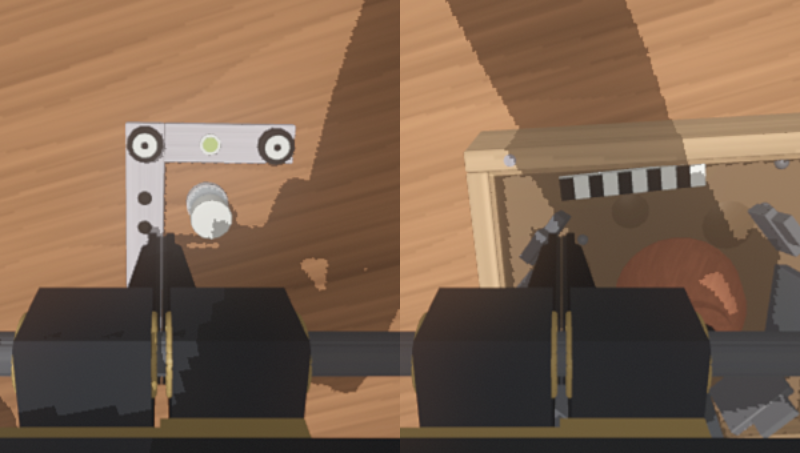

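The wrist view agrees with the triangulation: corner at about (268.7,188.8) against a predicted (266.9,189.8), so within 2 mm. The pot (near 318,240) is well clear of the shut fingers. I blend the estimates to corner (.420,-.185), long (.583,-.234) and short (.449,-.090), then descend in steps.

```bash
python3 -m inch '0 -.03 .15 0 -1;0 -.06 .35 0 -1;0 -.09 .55 0 -1;0 -.12 .75 0 -1;0 -.12 .92 0 -1'
python3 -m inch '0 0 .2 0 -1;0 0 .4 0 -1;0 0 .6 0 -1;0 0 .8 0 -1;0 0 .9 0 -1'
python3 -m inch '0 0 .02 0 -1;0 0 .05 0 -1;0 0 .08 0 -1;0 0 .1 0 -1;0 0 .1 0 -1'
```

```text
time_s: 5.25
ee_pos: [0.42, -0.1836, 0.1207]
orientation: [0.138, 0.99, 0.0, -0.001]
contact_force: [0.5, 0.5, -0.9]
gripper_width: 0.0009
gripper_force: 0.0
time_s: 5.88
ee_pos: [0.4198, -0.1835, 0.0309]
orientation: [0.138, 0.99, 0.001, -0.001]
contact_force: [0.6, 1.0, 0.4]
gripper_width: 0.0002
gripper_force: 0.0
time_s: 6.5
ee_pos: [0.4206, -0.1844, 0.0227]
orientation: [0.138, 0.99, -0.0, 0.0]
contact_force: [-0.3, -0.0, -0.3]
gripper_width: 0.0
gripper_force: 0.0
```

```bash
python3 -m inch '0 0 .03 0 -1;0 0 .05 0 -1;0 0 .06 0 -1;0 0 .07 0 -1;0 0 .075 0 -1'
python3 -m inch '0 0 0 0 -1;0 0 0 0 -1;0 0 0 0 -1;0 0 0 0 -1;0 0 0 0 -1'
```

```text
time_s: 7.12
ee_pos: [0.4205, -0.1844, 0.0153]
orientation: [0.138, 0.99, 0.0, -0.0]
contact_force: [-1.6, 1.4, 2.8]
gripper_width: 0.0002
gripper_force: 1.5
time_s: 7.75
ee_pos: [0.4205, -0.1844, 0.0151]
orientation: [0.138, 0.99, 0.0, -0.0]
contact_force: [-2.8, 0.9, 3.2]
gripper_width: 0.0007
gripper_force: 1.6
```

About 3.2 N held for over 0.5 s. Next is the long arm.

```bash
python3 -m inch '0 0 -.05 0 -1;0 0 -.2 0 -1;0 0 -.4 0 -1;0 0 -.6 0 -1;0 0 -.7 0 -1'
python3 -m inch '-.2 0 0 0 -1;-.4 0 0 0 -1;-.6 0 0 0 -1;-.8 0 0 0 -1;-1 0 0 0 -1'
python3 -m inch '-.2 -.03 0 0 -1;-.4 -.03 0 0 -1;-.6 -.03 0 0 -1;-.7 -.03 0 0 -1;-.7 -.03 0 0 -1'
python3 -m inch '0 0 .15 0 -1;0 0 .3 0 -1;0 0 .45 0 -1;0 0 .6 0 -1;0 0 .63 0 -1'
python3 -c "
from station import r
print(r.read_state()['ee_pos'])"
```

```text
time_s: 8.38
ee_pos: [0.4216, -0.185, 0.0874]
orientation: [0.138, 0.99, -0.001, 0.002]
contact_force: [0.9, -0.4, -0.5]
gripper_width: 0.0005
gripper_force: 0.0
time_s: 9.0
ee_pos: [0.5173, -0.212, 0.0852]
orientation: [0.138, 0.99, 0.0, -0.0]
contact_force: [0.7, 0.0, 0.3]
gripper_width: 0.0005
gripper_force: 0.0
time_s: 9.62
ee_pos: [0.5834, -0.2339, 0.0851]
orientation: [0.138, 0.99, 0.0, -0.0]
contact_force: [0.4, -0.9, 0.1]
gripper_width: 0.0003
gripper_force: 0.0
time_s: 10.25
ee_pos: [0.582, -0.2333, 0.02]
orientation: [0.138, 0.99, 0.001, -0.002]
contact_force: [-0.7, -0.0, 0.1]
gripper_width: 0.0003
gripper_force: 0.0
[ 0.58201106 -0.23333477  0.02002397]
```

```bash
python3 -m inch '0 0 .01 0 -1;0 0 .03 0 -1;0 0 .05 0 -1;0 0 .06 0 -1;0 0 .07 0 -1'
python3 -m inch '0 0 0 0 -1;0 0 0 0 -1;0 0 0 0 -1;0 0 0 0 -1;0 0 0 0 -1'
```

```text
time_s: 10.88
ee_pos: [0.5835, -0.234, 0.0157]
orientation: [0.138, 0.99, -0.0, 0.0]
contact_force: [0.2, 0.8, 2.5]
gripper_width: 0.0005
gripper_force: 1.3
time_s: 11.5
ee_pos: [0.5835, -0.2341, 0.0154]
orientation: [0.138, 0.99, -0.0, 0.0]
contact_force: [0.6, -0.2, 2.4]
gripper_width: 0.0006
gripper_force: 1.5
```

Long arm done at about 2.4 N. Next is the short arm, crossing 40 mm above the pot.

```bash
python3 -m inch '0 0 -.05 0 -1;0 0 -.2 0 -1;0 0 -.4 0 -1;0 0 -.6 0 -1;0 0 -.7 0 -1'
python3 -m inch '.17 .1 0 0 -1;.34 .2 0 0 -1;.51 .3 0 0 -1;.68 .4 0 0 -1;.84 .51 0 0 -1'
python3 -m inch '.17 .1 0 0 -1;.34 .2 0 0 -1;.51 .3 0 0 -1;.7 .42 0 0 -1;.84 .51 0 0 -1'
python3 -m inch '0 0 .15 0 -1;0 0 .3 0 -1;0 0 .45 0 -1;0 0 .58 0 -1;0 0 .63 0 -1'
```

```text
time_s: 12.12
ee_pos: [0.5844, -0.2345, 0.0881]
orientation: [0.138, 0.99, -0.001, 0.002]
contact_force: [0.4, -1.2, -0.2]
gripper_width: 0.0005
gripper_force: 0.0
time_s: 12.75
ee_pos: [0.5159, -0.1613, 0.0855]
orientation: [0.139, 0.99, -0.0, 0.0]
contact_force: [-0.4, 0.4, 0.7]
gripper_width: 0.0004
gripper_force: 0.0
time_s: 13.38
ee_pos: [0.4489, -0.089, 0.0852]
orientation: [0.138, 0.99, 0.0, 0.0]
contact_force: [0.1, -0.4, -0.3]
gripper_width: 0.0004
gripper_force: 0.0
time_s: 14.0
ee_pos: [0.4489, -0.0897, 0.0206]
orientation: [0.139, 0.99, 0.0, -0.001]
contact_force: [-0.1, -0.5, -0.5]
gripper_width: 0.0001
gripper_force: 0.0
```

```bash
python3 -m inch '0 0 .01 0 -1;0 0 .03 0 -1;0 0 .05 0 -1;0 0 .06 0 -1;0 0 .07 0 -1'
python3 -m inch '0 0 0 0 -1;0 0 0 0 -1;0 0 0 0 -1;0 0 0 0 -1;0 0 0 0 -1'
```

```text
time_s: 14.62
ee_pos: [0.4499, -0.0899, 0.0156]
orientation: [0.138, 0.99, -0.0, 0.0]
contact_force: [-0.6, -0.2, 2.4]
gripper_width: 0.0005
gripper_force: 1.3
time_s: 15.25
ee_pos: [0.4499, -0.0899, 0.0154]
orientation: [0.138, 0.99, -0.0, 0.0]
contact_force: [0.4, 0.2, 3.3]
gripper_width: 0.0002
gripper_force: 1.5
```

Short arm done at about 3 N. Next I rise to about 0.215 and stop just beyond the bowl, where the wrist camera can see its target.

```bash
python3 -m inch '0 0 -.05 0 -1;0 0 -.25 0 -1;0 0 -.5 0 -1;0 0 -.75 0 -1;0 0 -1 0 -1'
python3 -m inch '0 0 -.2 0 -1;0 0 -.4 0 -1;0 0 -.6 0 -1;0 0 -.8 0 -1;0 0 -1 0 -1'
python3 -m inch '-.06 .2 0 0 -1;-.12 .4 0 0 -1;-.18 .6 0 0 -1;-.24 .8 0 0 -1;-.3 1 0 0 -1'
python3 -m inch '-.06 .2 0 0 -1;-.12 .4 0 0 -1;-.18 .6 0 0 -1;-.24 .8 0 0 -1;-.3 1 0 0 -1'
python3 -m inch '-.06 .2 0 0 -1;-.12 .4 0 0 -1;-.18 .6 0 0 -1;-.24 .8 0 0 -1;-.3 1 0 0 -1'
python3 -m inch '0 0 0 0 -1;0 0 0 0 -1;0 0 0 0 -1;0 0 0 0 -1;0 0 0 0 -1'
python3 -c "
from wl import *
shot('w3',[[.5445,.1937,.119]])
im=cv2.imread('pics/w3.png')
cv2.imwrite('pics/w3v.png',cv2.resize(im,(800,600)))"
```

```text
time_s: 15.88
ee_pos: [0.4489, -0.0895, 0.1154]
orientation: [0.138, 0.99, 0.0, -0.001]
contact_force: [0.4, -0.2, -0.5]
gripper_width: 0.0003
gripper_force: 0.0
time_s: 16.5
ee_pos: [0.4493, -0.0897, 0.2159]
orientation: [0.138, 0.99, 0.0, -0.0]
contact_force: [0.3, 0.1, 0.1]
gripper_width: 0.0005
gripper_force: 0.0
time_s: 17.12
ee_pos: [0.5062, -0.0012, 0.2156]
orientation: [0.138, 0.99, -0.0, -0.0]
contact_force: [0.6, -0.4, -0.6]
gripper_width: 0.0006
gripper_force: 0.0
time_s: 17.75
ee_pos: [0.5629, 0.0873, 0.2151]
orientation: [0.138, 0.99, -0.0, -0.0]
contact_force: [-0.3, -0.4, 0.3]
gripper_width: 0.0004
gripper_force: 0.0
time_s: 18.38
ee_pos: [0.6192, 0.1752, 0.2151]
orientation: [0.138, 0.99, -0.0, -0.0]
contact_force: [1.7, 0.8, -0.7]
gripper_width: 0.0008
gripper_force: 0.0
time_s: 19.0
ee_pos: [0.6184, 0.1737, 0.2153]
orientation: [0.139, 0.99, 0.0, 0.0]
contact_force: [-0.3, -0.1, -0.4]
gripper_width: 0.0005
gripper_force: 0.0
w3 [0.6184 0.1737 0.2153] pred [278.5845 113.5691]
```

View pics/w3v.png

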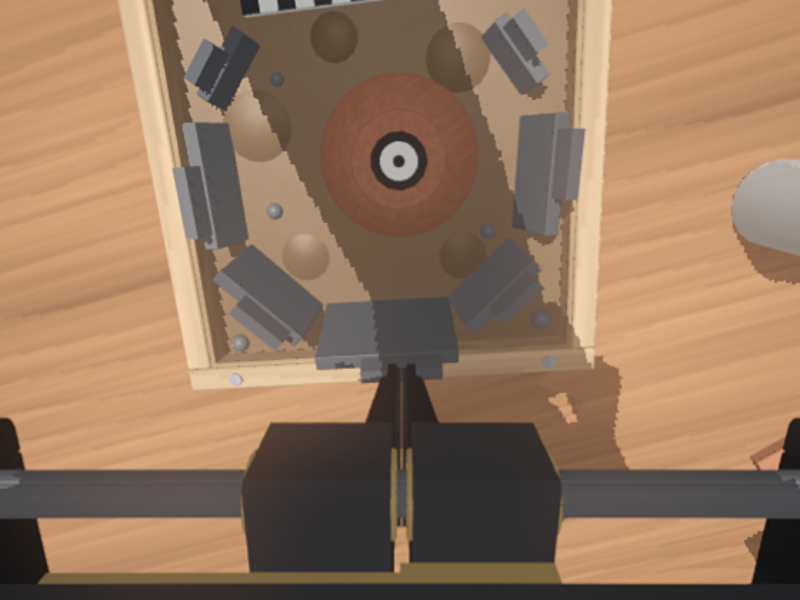

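The bowl target sits at (279.3,112) in raw pixels against a predicted (278.6,113.6), about 1 mm off. I move over it and down to a little above it.

```bash
python3 -m inch '.2 0 0 0 -1;.4 0 0 0 -1;.6 0 0 0 -1;.75 0 0 0 -1;.78 0 0 0 -1'
python3 -m inch '0 0 .2 0 -1;0 0 .4 0 -1;0 0 .6 0 -1;0 0 .75 0 -1;0 0 .8 0 -1'
python3 -m inch '0 0 .03 0 -1;0 0 .06 0 -1;0 0 .09 0 -1;0 0 .1 0 -1;0 0 .1 0 -1'
```

```text
time_s: 19.68
ee_pos: [0.5427, 0.1958, 0.2154]
orientation: [0.138, 0.99, 0.0, 0.0]
contact_force: [0.5, 0.1, 0.7]
gripper_width: 0.0005
gripper_force: 0.0
time_s: 20.3
ee_pos: [0.5427, 0.1952, 0.1331]
orientation: [0.139, 0.99, -0.001, -0.001]
contact_force: [-0.1, 0.1, 0.8]
gripper_width: 0.0005
gripper_force: 0.0
time_s: 20.92
ee_pos: [0.5435, 0.1955, 0.1253]
orientation: [0.138, 0.99, 0.0, 0.0]
contact_force: [1.5, -0.0, 0.5]
gripper_width: 0.0002
gripper_force: 0.0
```

```bash
python3 -m inch '0 0 .01 0 -1;0 0 .02 0 -1;0 0 .03 0 -1;0 0 .04 0 -1;0 0 .05 0 -1'
```

```text
time_s: 21.55
ee_pos: [0.5434, 0.1955, 0.12]
orientation: [0.138, 0.99, -0.0, -0.0]
contact_force: [0.9, 0.4, 0.1]
gripper_width: -0.0
gripper_force: 0.0
```

```bash
python3 -m inch '0 0 .005 0 -1;0 0 .01 0 -1;0 0 .015 0 -1;0 0 .02 0 -1;0 0 .025 0 -1'
```

```text
time_s: 22.18
ee_pos: [0.5435, 0.1954, 0.1179]
orientation: [0.138, 0.99, -0.0, -0.0]
contact_force: [-1.0, -0.1, 1.9]
gripper_width: 0.0004
gripper_force: 1.1
```

In contact at about 1.9 N. One slight further press and hold, then straight up.

```bash
python3 -m inch '0 0 .005 0 -1;0 0 .005 0 -1;0 0 .005 0 -1;0 0 .005 0 -1;0 0 .005 0 -1'
python3 -m inch '0 0 0 0 -1;0 0 0 0 -1;0 0 0 0 -1;0 0 0 0 -1;0 0 0 0 -1'
python3 -m inch '0 0 -.05 0 -1;0 0 -.2 0 -1;0 0 -.45 0 -1;0 0 -.7 0 -1;0 0 -1 0 -1'
python3 -m inch '.1 0 -.1 0 -1;.25 0 -.2 0 -1;.5 0 -.3 0 -1;.75 0 -.3 0 -1;1 0 -.3 0 -1'
python3 -m inch '.25 0 0 0 -1;.5 0 0 0 -1;.75 0 0 0 -1;1 0 0 0 -1;1 0 0 0 -1'
python3 - <<'E'
from wl import *
for n in ("scene","top"):
    im=imaging.get_image(n)["pixels"]; cv2.imwrite(f"pics/{n}1.png",im)
a=cv2.imread("pics/scene1.png");b=cv2.imread("pics/top1.png")
cv2.imwrite("pics/end.png",np.hstack([a[130:330,180:420],b[170:300,120:440][:, :].repeat(1,0) if 0 else cv2.resize(b[170:300,120:440],(492,200))]))
E
```

```text
time_s: 22.8
ee_pos: [0.5435, 0.1954, 0.1173]
orientation: [0.138, 0.99, 0.0, 0.0]
contact_force: [-1.3, -0.8, 3.8]
gripper_width: 0.0005
gripper_force: 1.6
time_s: 23.42
ee_pos: [0.5435, 0.1955, 0.1172]
orientation: [0.138, 0.99, 0.0, 0.0]
contact_force: [-1.2, 0.0, 3.3]
gripper_width: 0.0005
gripper_force: 1.6
time_s: 24.05
ee_pos: [0.5433, 0.1954, 0.2184]
orientation: [0.138, 0.99, 0.0, -0.0]
contact_force: [-0.4, -0.1, -1.0]
gripper_width: 0.0001
gripper_force: 0.0
time_s: 24.68
ee_pos: [0.4451, 0.2231, 0.2462]
orientation: [0.138, 0.99, -0.0, -0.001]
contact_force: [-0.1, 0.1, -0.4]
gripper_width: 0.0005
gripper_force: 0.0
time_s: 25.3
ee_pos: [0.3492, 0.2504, 0.2462]
orientation: [0.137, 0.991, -0.0, -0.0]
contact_force: [0.1, -0.7, 0.1]
gripper_width: 0.0005
gripper_force: 0.0
```

View pics/end.png

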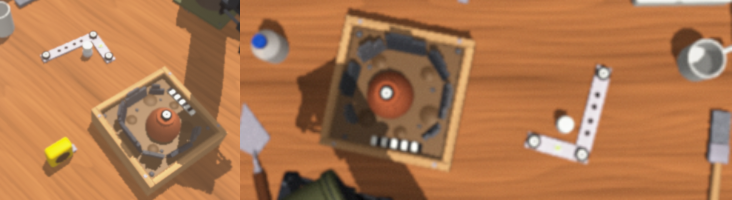

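The final views show the frame, bowl and pot where they were at the start: corner at (343,270) in the top view and bowl target at (215,230). The arm is clear of everything.

```bash
python3 -c "
from station import r
print(r.sign_off())"
```

```text
the job is handed in; nothing more can be done
None
```

I touched all four targets in order at about 2.4–3.8 N for at least half a second each, the final pictures show the frame, bowl and pot unmoved, and I handed the job in at about 25 s with the arm clear (no verdict came back).

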